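Switch off, vent and open a pressure egg steamer

TASK

The eggs in the white pressure steamer are done. Pressing with the closed fingers, switch it off at the black rocker, then push the red steam valve on the lid right down until it stays down, and only then press the aluminium lid key in front so that the lid springs fully open by itself. Lift nothing, and leave the cup, the salt shaker and the teaspoon where they are.

Things in the scene. Friction and masses are not known exactly. Their poses are not given: they have to be found in the camera images.
- cooker: White pressure steamer, fixed, 320 deep x 250 wide x 165 mm high. Origin under the pot's centre, on the worktop; x to its rear (hinge), y to its left as seen from the front, z up. Console with the controls in front of the pot: x -0.187 to -0.087, y +-0.088, top z 0.098. Lid 217 mm in diameter, top z 0.152, with a black nose 60 mm wide reaching forward to x -0.140 (top z 0.150)
- rocker_off (a point): middle of the top face of the front (off) half of the black rocker switch, 22 mm wide in y and 50 mm long in x, pivot at cooker (-0.150, -0.062, 0.107), on the console on the right as seen from the front. At the start the rear half is down (on) and this front half stands up and shows an orange end; push this point straight down about 5 mm. It snaps over at half way (about 3 N) and stays
- rocker (a joint): mains rocker: 0 = on (rear half down), 0.30 rad = off (front half fully down); stays at either end
- valve_top (a point): centre of the top of the red steam valve button (31 mm diameter) on the lid, at cooker (-0.045, 0, 0.165) at the start, standing 15 mm above the lid. Travel 8 mm straight down against about 6 N at first; past half way it snaps down by itself and stays down
- valve (a joint): steam valve: 0 = up (shut), 0.008 m = fully down (venting); stays at either end
- key_top (a point): centre of the top face of the aluminium lid key (31 mm in x, 38 mm in y), at cooker (-0.1605, 0, 0.1116) at rest, mid-console, in front of the lid's nose. It tips down at the front about a hinge behind it, 6 mm at its centre, against 2 N rising to about 5 N; springs back. It frees the lid in the last third of its travel, and it is blocked after about 1.5 mm as long as the steam valve is up
- lid_key (a joint): lid key: 0 at rest, 0.15 rad fully pressed (the catch lets go at about 0.10)
- lid (a joint): lid hinge at the rear (cooker x 0.122, z 0.119): 0 = shut and latched, 1.35 rad = fully open. Once freed it rises by a damped spring, taking about 2 s, with 3 N or less at its front; keep the hand out of its way
- mug_1: small green and white cup, 64 x 89 x 48 mm high, loose, beside the steamer; origin under its centre. Not to be moved
- mill_1: salt shaker, 44 mm diameter, 90 mm high, loose, on the steamer's other side; origin under its centre. Not to be moved
- teaspoon_1: steel teaspoon 130 x 26 x 11 mm, loose on the worktop to the left of the console as seen from the front; origin under its middle. Not to be moved

How it is judged:
By the outcome, as a careful person would: the job done as asked, in the order asked, and still so for the second after the job is handed in, with the robot touching nothing.
It also fails if it takes over 54 s, if anything falls off the work surface, if the arm or the gripper's body presses on something with over 40 N, if the wrist force passes 120 N, or if a joint passes its speed limit or range.

ROBOT

A 6-joint arm with a two-finger parallel gripper is mounted at the origin on a cart in front of the work surface, level with it; the furniture and walls round the work are solid. World frame = base frame: x ahead of the robot, y to its left, z up, the work surface at z = 0. Lengths are in mm, angles in degrees, forces in N, time in s.
With the tool pointing down it reaches from about 350 to 850 mm from the base axis. Payload 8.1 kg.
Tool frame: the origin (TCP) lies between the finger pads; the fingertips stand 25 mm ahead of it and the grasp point (between the pads) lies 6 mm ahead of it (r.tcp_to_tips is the distance from the TCP to the fingertips, in mm); z points along the fingers, y is the line along which they close (so a half turn about z gives the same grasp; the last joint's range is limited). The gripper opens to 85 mm and grips with 20 to 120 N. Pads are 22 mm wide; open, the fingers measure 114 mm over their backs; the gripper's body (76 mm by 85 mm) begins 54 mm behind the grasp point. The pads swing forward as they close: fully open they stand 13 mm farther back than shut.
Start: joints at [-79.034, 7.471, 85.268, -0, 87.261, -4.893], TCP at [163.988, -577.16, 226.292] pointing down, gripper open.
Joint ranges: [-169.43, 169.43], [-51.17, 129.36], [1.28, 143.12], [-76.62, 256.62], [0, 156.53], [-152.29, 152.29]. Speed limits (degrees/s): [136.94, 136.94, 159.86, 180, 180, 180].

INTERFACE

Orientations are given as [roll, pitch, yaw] about the fixed x, y, z axes, in that order (R = Rz(yaw) Ry(pitch) Rx(roll)).
In Python, from bench import r gives the robot as it stands.
- The arm moves only by the tool apply_moves, never from a script. Its arguments are lists of equal length, an entry for each row: "angular": the turn, a rotation vector about the world's x, y, z in units of 8 degrees (1.0 is 8 degrees), a list of three; "travel": the shift along the world's x, y, z in units of 40 mm (1.0 is 40 mm), a list of three; "jaw": the opening, from 0 (shut) to 1 (fully open). A call has 1 to 20 rows; each row shifts and turns the commanded pose from where the row before left it; what a row does not reach is not made up. A row lasts 1/8 s, in which the tool goes at most 62.5 mm and 10.7 degrees, less where a joint would pass 70% of its speed; a pose out of reach is approached as far as the arm can. A call is refused whole if a number of a shift passes 1 or a number of a turn 1, either way. A call with a gripper value outside its range is refused whole. The fingers move at their own pace and stop on an object; "force" is the grip in N (left out, the last holds). Time passes only in rows, so rows that do not move let the fingers close. It gives the time, the measured TCP pose, the force, the opening and the grip force at its end, in the units of the state.
- r.sense(): the state, without advancing time (a new reading comes with each control period).
- r.snapshot(name): name is "scene" or "top" or "wrist"; returns a dict with "color" (384x512x3 uint8, red, green, blue), "fx", "fy", "cx", "cy" (pixels), "R" (3x3) and "t" (3): a world point X has camera coordinates R X + t; the wrist camera has in their place "mount" (4x4, takes a point from camera to tool coordinates, whose origin is the TCP and whose axes are the flange's). Camera axes: x right, y down, z forward; pixel columns grow to the right and rows downward; lengths in mm; the calibration is good to about 2 mm. A picture is of the moment at which its call begins: read the wrist's pose just before it. There is no depth.
- r.hand_in(): hands the job in; it is judged then, once.
The state is a dict: "time": time; "joint_pos": joint angles; "qd": joint speeds; "joint_efforts": joint torques, N m; "tool_pos": TCP position; "tcp_rot": TCP orientation; "ft_force": force on the tool from outside, world axes, zero at the start; "wrist_torque": the same for the moment, N m; "finger_gap": finger opening in mm; "grip_force": force on a finger pad.
Only numpy, scipy, OpenCV 4.12 (cv2) and the standard library are available. Lean on these libraries where they do the work, as an engineer would, in place of code of your own. Each camera call takes 0.05 s, during which the arm holds its last target. There are 200 camera calls.

## Working session

There is one attempt and no reset: what is moved stays moved. The work goes in short steps, Python scripts to look and compute and a tool call to move; the robot and the scene stay as the last step left them, time stands still between calls to the robot, and variables do not carry over. Pictures are saved under pics/ and viewed, at most 13 in all, crops included, and the job is handed in when it is done.

Besides the shell and the picture viewer there is one more tool, called after "Request:" as name(argument=value, ...) on one line, values as JSON. apply_moves: Moves the arm, as the interface text tells. Its arguments: {"type":"object","properties":{"angular":{"type":"array"},"travel":{"type":"array"},"jaw":{"type":"array"},"force":{"type":"number"}},"required":["angular","travel","jaw"]}

```bash
mkdir -p pics; python3 - <<'E'
from bench import r
import cv2,pickle
d={}
for n in("scene","top"):
    s=r.snapshot(n);d[n]=s;cv2.imwrite(f"pics/{n}0.png",s["color"][:,:,::-1])
    print(n,s["fx"],s["cx"],s["R"],s["t"])
pickle.dump(d,open("d.pkl","wb"))
s=r.sense();print(s);print(r.tcp_to_tips)
E
```

```text
scene 388.0207973871924 259.85255427233784 [[ 0.84438708 -0.53571597 -0.00434242]
 [-0.24593358 -0.38041015 -0.89151825]
 [ 0.47594867  0.75385444 -0.45296396]] [-261.55491672  321.36275448  573.11278995]
top 499.8914901856937 250.16576127258014 [[-0.01024541 -0.99945461 -0.03139281]
 [-0.98257942  0.01588837 -0.18516273]
 [ 0.18556053  0.02894886 -0.98220632]] [ 288.22779185  475.18702087 1061.27704591]
{'time': 0.1, 'joint_pos': array([-7.90348200e+01,  7.51144015e+00,  8.53250477e+01, -1.51444601e-03,
        8.72620660e+01, -4.89205994e+00]), 'qd': array([ 0.07035444, -0.0546682 , -0.17610348,  0.06588238, -0.04223329,
        0.15346708]), 'joint_efforts': array([ 1.16106636e-03, -5.70953500e+01, -5.01942158e+01, -7.99944337e-05,
        8.21332389e-03,  3.12342740e-05]), 'tool_pos': array([ 163.8672127 , -576.6461305 ,  225.32322961]), 'tcp_rot': array([-1.79901676e+02, -6.89747775e-03,  1.58573077e+01]), 'ft_force': array([-0.34674471,  0.30274292, -0.76671333]), 'wrist_torque': array([0.03983251, 0.03461831, 0.00383784]), 'grip_force': 0.0, 'finger_gap': 85.58169778101156}
25.0
```

View pics/scene0.png

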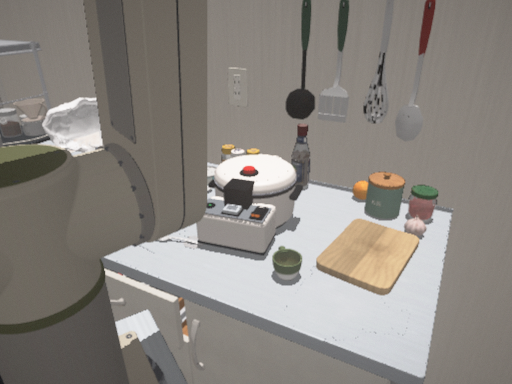

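View pics/top0.png

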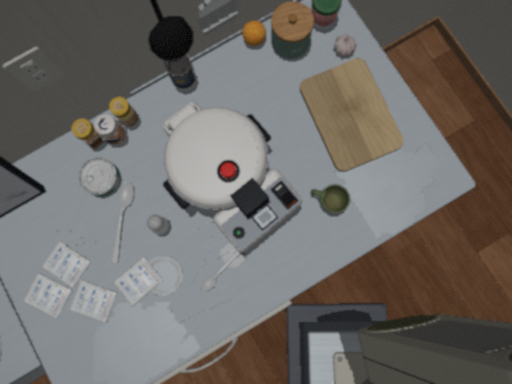

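```bash
cat > h.py <<'E'
import numpy as np
def ray(s,uv,z):
    d=np.array([(uv[0]-s["cx"])/s["fx"],(uv[1]-s["cy"])/s["fy"],1])
    R,t=np.array(s["R"]),np.array(s["t"]);o=-R.T@t;d=R.T@d
    return o+d*(z-o[2])/d[2]
def proj(s,X):
    c=np.array(s["R"])@X+s["t"];return np.array([s["fx"]*c[0]/c[2]+s["cx"],s["fy"]*c[1]/c[2]+s["cy"]])
E
python3 - <<'E'
import cv2,pickle,numpy as np
from h import *
d=pickle.load(open("d.pkl","rb"))
for n in d:
    s=d[n];hsv=cv2.cvtColor(s["color"],cv2.COLOR_RGB2HSV)
    m=(((hsv[...,0]<6)|(hsv[...,0]>172))&(hsv[...,1]>150)&(hsv[...,2]>90)).astype(np.uint8)
    k,l,st,c=cv2.connectedComponentsWithStats(m)
    for i in range(1,k):
        if st[i,4]>8: print(n,st[i],c[i],ray(s,c[i],165 if n=="top" else 160))
c=d["top"]["color"][150:260,160:310,::-1]
cv2.imwrite("pics/c1.png",cv2.resize(c,None,fx=5.3,fy=5.3,interpolation=cv2.INTER_CUBIC))
E
```

```text
scene [244 167  11   5  41] [248.73170732 168.6097561 ] [483.85478885 325.33836403 160.        ]
top [220 162  16  15 188] [227.53723404 169.25531915] [482.3135494  323.46264086 165.        ]
```

View pics/c1.png

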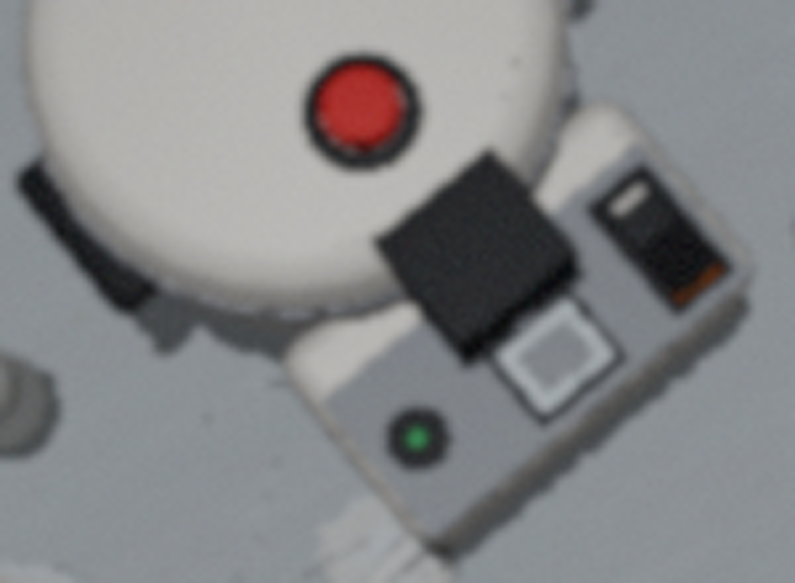

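The crop shows the red valve at top-image pixel (228,170), the lid key at (265.5,217.5), the rocker's middle at (285,195) with its orange front end at (292,204), and the teaspoon to the left of the console. Now I'll fit the cooker pose.

```bash
python3 - <<'E'
import pickle,numpy as np
from h import *
s=pickle.load(open("d.pkl","rb"))["top"]
P=np.array([ray(s,(227.6,169.5),165),ray(s,(265.2,217.1),111.6),ray(s,(284.7,194.5),109)])
print(P)
L=np.array([[-45,0],[-160.5,0],[-150,-62.]])
a=L-L.mean(0);b=P[:,:2]-P[:,:2].mean(0)
z=np.sum((b[:,0]+1j*b[:,1])*np.conj(a[:,0]+1j*a[:,1]));th=np.angle(z)
R=np.array([[np.cos(th),-np.sin(th)],[np.sin(th),np.cos(th)]])
t=P[:,:2].mean(0)-R@L.mean(0)
print("yaw",np.degrees(th),"t",t,"scale",abs(z)/np.sum(a**2));print((R@L.T).T+t-P[:,:2])
for n,q in dict(off=(-162.5,-62),valve=(-45,0),key=(-160.5,0),keyfront=(-168,0),away=(-300,0)).items(): print(n,R@q+t)
E
```

```text
[[481.81201618 323.33802991 165.        ]
 [391.52968789 249.82543008 111.6       ]
 [438.54379093 208.46734267 109.        ]]
yaw 38.977364897963746 t [516.4168067  351.14783327] scale 1.0058741674843001
[[-0.3779628  -0.49579626]
 [ 0.11529862  0.36576453]
 [ 0.26266417  0.13003173]]
off [429.08902363 200.73470783]
valve [481.43405338 322.84223365]
key [391.64498652 250.19119462]
keyfront [385.81452763 245.47359468]
away [283.19845122 162.44383579]
```

Request:
apply_moves(angular=[[0,0,0.144],[0,0,0.144],[0,0,0.144],[0,0,0.144],[0,0,0.144],[0,0,0.144],[0,0,0.144],[0,0,0.144],[0,0,0.144],[0,0,0.144],[0,0,0.144],[0,0,0.144],[0,0,0.144],[0,0,0.144],[0,0,0.144],[0,0,0.144],[0,0,0.144],[0,0,0.144],[0,0,0.144],[0,0,0.144]], travel=[[0.88,0.9,0],[0.88,0.9,0],[0.88,0.9,0],[0.88,0.9,0],[0.88,0.9,0],[0.88,0.9,0],[0.88,0.9,0],[0.88,0.9,0],[0.88,0.9,0],[-0.1,0.9,0],[-0.1,0.9,0],[-0.1,0.9,0],[-0.1,0.9,0],[-0.1,0.9,0],[-0.1,0.9,0],[-0.1,0.9,0],[-0.1,0.9,0],[-0.1,0.9,0],[-0.1,0.9,0],[-0.1,0.9,0]], jaw=[0,0,0,0,0,0,0,0,0,0,0,0,0,0,0,0,0,0,0,0], force=40)

```text
time: 2.6
tool_pos: [436.3, 144.0, 225.9]
tcp_rot: [-180.0, 0.0, 38.9]
ft_force: [0.2, 0.1, -1.2]
finger_gap: -0.2
grip_force: 0.0
```

Request:
apply_moves(angular=[[0,0,0],[0,0,0],[0,0,0],[0,0,0],[0,0,0]], travel=[[-0.13,0.7,0],[-0.12,0.66,0],[0,0,-0.95],[0,0,-0.8],[0,0,0]], jaw=[0,0,0,0,0])

```text
time: 3.22
tool_pos: [424.4, 196.5, 153.3]
tcp_rot: [-179.9, 0.3, 38.9]
ft_force: [0.1, -0.4, -0.1]
finger_gap: -0.0
grip_force: 0.0
```

```bash
python3 - <<'E'
from bench import r
import cv2
s=r.sense();print(s["tool_pos"],s["ft_force"]);w=r.snapshot("wrist")
cv2.imwrite("pics/w1.png",w["color"][:,:,::-1]);print(w["mount"],w["fx"],w["cx"],w["cy"])
E
```

```text
[424.37899964 196.5391217  153.25069183] [ 0.06643031 -0.43068882 -0.09847638]
[[-1.30745419e-03 -9.45246282e-01 -3.26355263e-01  8.43014650e+01]
 [ 9.99999144e-01 -1.21825264e-03 -4.77713417e-04 -7.60452253e-01]
 [ 5.39736700e-05 -3.26355608e-01  9.45247065e-01 -1.48565394e+02]
 [ 0.00000000e+00  0.00000000e+00  0.00000000e+00  1.00000000e+00]] 305.55629154747777 255.55614899700134 192.62985787809984
```

View pics/w1.png

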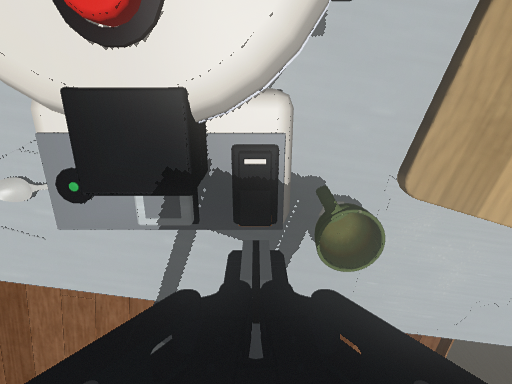

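The wrist view shows the rocker straight ahead of the fingers, columns 233–278 and rows 145–226. Its middle is about 22 mm ahead of the tool, so I need about 4 mm more forward before pressing.

Request:
apply_moves(angular=[[0,0,0],[0,0,0],[0,0,0],[0,0,0],[0,0,0]], travel=[[0.05,0.04,-0.15],[0,0,-0.15],[0,0,-0.1],[0,0,0],[0,0,0]], jaw=[0,0,0,0,0])

```text
time: 3.9
tool_pos: [428.9, 198.9, 140.5]
tcp_rot: [180.0, -0.0, 38.9]
ft_force: [0.6, -0.0, 0.2]
finger_gap: 0.2
grip_force: 0.0
```

Request:
apply_moves(angular=[[0,0,0],[0,0,0],[0,0,0],[0,0,0],[0,0,0],[0,0,0]], travel=[[0,0,-0.05],[0,0,-0.05],[0,0,-0.05],[0,0,-0.05],[0,0,0],[0,0,0]], jaw=[0,0,0,0,0,0])

```text
time: 4.65
tool_pos: [428.8, 198.8, 132.3]
tcp_rot: [-180.0, -0.0, 38.9]
ft_force: [-0.0, 0.5, -1.0]
finger_gap: 0.3
grip_force: 0.0
```

Request:
apply_moves(angular=[[0,0,0],[0,0,0],[0,0,0],[0,0,0]], travel=[[0,0,-0.03],[0,0,-0.03],[0,0,0],[0,0,0]], jaw=[0,0,0,0])

```text
time: 5.15
tool_pos: [428.8, 198.8, 129.9]
tcp_rot: [-180.0, 0.0, 38.9]
ft_force: [-0.0, 1.0, 0.1]
finger_gap: 0.4
grip_force: 0.0
```

Request:
apply_moves(angular=[[0,0,0],[0,0,0],[0,0,0],[0,0,0]], travel=[[0,0,-0.03],[0,0,-0.03],[0,0,0],[0,0,0]], jaw=[0,0,0,0])

```text
time: 5.65
tool_pos: [428.8, 198.8, 127.5]
tcp_rot: [-180.0, 0.0, 38.9]
ft_force: [0.5, 1.1, 0.1]
finger_gap: -0.1
grip_force: 0.0
```

```bash
python3 - <<'E'
from bench import r
import cv2
w=r.snapshot("wrist")["color"][120:300,170:350,::-1]
s=r.snapshot("scene")["color"][160:260,180:310,::-1]
a=cv2.resize(w,(400,400),interpolation=cv2.INTER_CUBIC);b=cv2.resize(s,(400,308),interpolation=cv2.INTER_CUBIC)
b=cv2.copyMakeBorder(b,0,92,0,0,cv2.BORDER_CONSTANT)
cv2.imwrite("pics/w2.png",cv2.hconcat([a,b]))
E
```

```text
(no output)
```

View pics/w2.png

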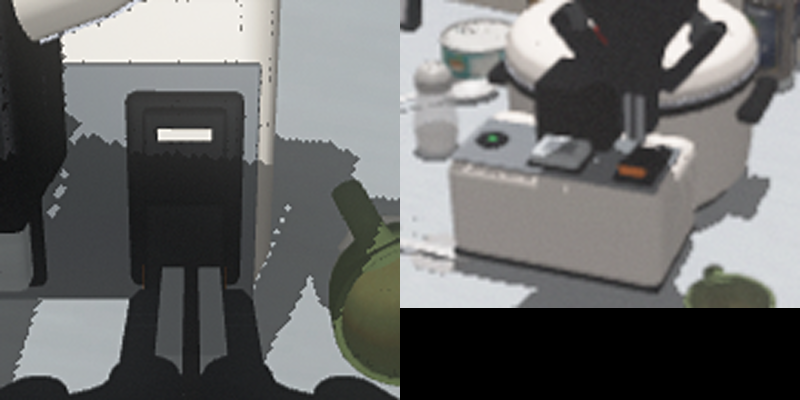

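```bash
python3 - <<'E'
import pickle,numpy as np
from h import *
s=pickle.load(open("d.pkl","rb"))["scene"]
for z in (102.5,110,115,120,127.5): print(z,proj(s,np.array([428.8,198.8,z])),proj(s,np.array([417,189,z])))
# rocker orange front in scene: composite (632,172)
print("rocker orange",ray(s,((632-400)/3.077+180,172/3.077+160),105))
E
```

```text
102.5 [257.02065411 215.61025254] [254.87013746 218.89825192]
110 [256.99528164 212.73616955] [254.83592975 215.99384805]
115 [256.97825721 210.80771524] [254.8129748  214.04485998]
120 [256.96114441 208.86925165] [254.78989891 212.08560305]
127.5 [256.93530803 205.94261772] [254.7550562  209.12728527]
rocker orange [422.77111565 196.02033195 105.        ]
```

The fingers sit centred over the rocker but still slightly above it, with the orange end still showing. I'll keep going down in small steps.

Request:
apply_moves(angular=[[0,0,0],[0,0,0],[0,0,0],[0,0,0],[0,0,0]], travel=[[0.03,0.025,-0.03],[0,0,-0.03],[0,0,-0.03],[0,0,0],[0,0,0]], jaw=[0,0,0,0,0])

```text
time: 6.38
tool_pos: [430.0, 199.8, 123.9]
tcp_rot: [-180.0, -0.0, 38.9]
ft_force: [-0.6, 0.2, 1.1]
finger_gap: -0.1
grip_force: 0.0
```

Request:
apply_moves(angular=[[0,0,0],[0,0,0],[0,0,0],[0,0,0]], travel=[[0,0,-0.03],[0,0,-0.03],[0,0,0],[0,0,0]], jaw=[0,0,0,0])

```text
time: 6.88
tool_pos: [430.0, 199.8, 121.5]
tcp_rot: [-180.0, 0.0, 38.9]
ft_force: [-0.0, -0.2, -0.7]
finger_gap: -0.0
grip_force: 0.0
```

```bash
python3 - <<'E'
from bench import r
import cv2
s=r.snapshot("scene")["color"][170:245,200:300,::-1]
cv2.imwrite("pics/s3.png",cv2.resize(s,(800,600),interpolation=cv2.INTER_CUBIC))
E
```

```text
(no output)
```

View pics/s3.png

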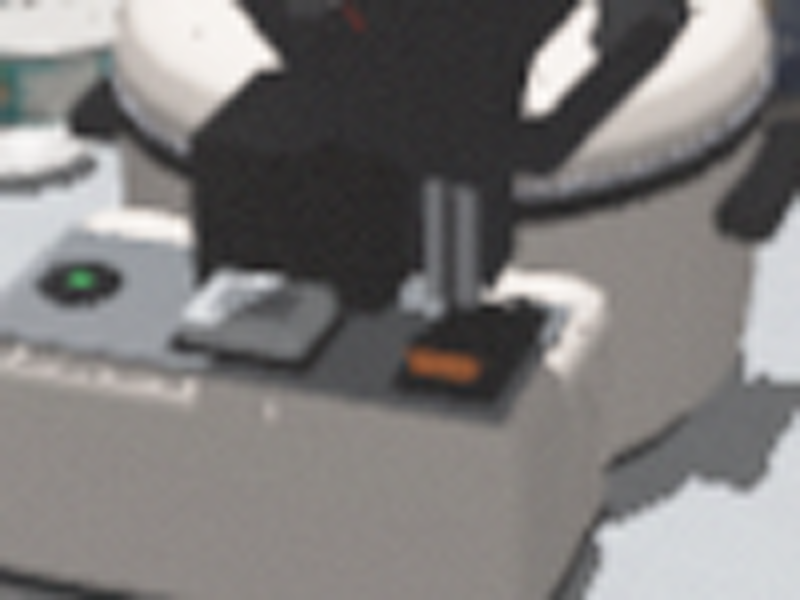

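The fingers still show no contact: the orange end is visible at crop (443,365) and the tips end at about (450,308), with zero force. So the real tips are higher than I assumed, and I'll let the force decide.

Request:
apply_moves(angular=[[0,0,0],[0,0,0],[0,0,0],[0,0,0],[0,0,0]], travel=[[0.03,0.025,-0.03],[0,0,-0.03],[0,0,-0.03],[0,0,0],[0,0,0]], jaw=[0,0,0,0,0])

```text
time: 7.55
tool_pos: [431.2, 200.9, 117.9]
tcp_rot: [-180.0, 0.0, 38.9]
ft_force: [0.7, 0.4, -0.7]
finger_gap: 0.1
grip_force: 0.0
```

```bash
python3 - <<'E'
import cv2
a=cv2.imread("pics/w1.png");print(a[205:262:3,[248,255,262]].max(2).tolist())
from bench import r
s=r.sense();print(s["joint_pos"],s["ft_force"],s["joint_efforts"])
w=r.snapshot("wrist")["color"];print(w[205:262:3,[248,255,262]].max(2).tolist())
E
```

```text
[[34, 32, 36], [33, 33, 34], [34, 33, 35], [33, 31, 34], [35, 35, 32], [33, 33, 32], [34, 34, 34], [79, 78, 79], [70, 69, 71], [89, 91, 90], [91, 89, 90], [91, 91, 90], [82, 35, 81], [83, 37, 83], [84, 36, 81], [83, 35, 82], [83, 37, 82], [83, 36, 82], [84, 38, 82]]
[ 1.87978613e+01 -7.49513894e+00  1.11791486e+02  2.52007728e-04
  7.57049067e+01  6.98978837e+01] [ 0.68355032  0.4008806  -0.69575944] [ 1.42202807e-03 -4.05403054e+01 -4.73947692e+01 -4.55598546e-07
  2.23499410e-03 -4.92288450e-05]
[[36, 37, 37], [36, 36, 36], [32, 35, 34], [32, 34, 34], [32, 31, 33], [29, 30, 32], [28, 30, 32], [32, 31, 34], [31, 32, 31], [30, 32, 31], [29, 31, 31], [28, 30, 31], [80, 29, 82], [81, 28, 81], [82, 30, 81], [82, 28, 80], [82, 30, 81], [81, 28, 80], [80, 30, 80]]
```

Request:
apply_moves(angular=[[0,0,0],[0,0,0],[0,0,0],[0,0,0]], travel=[[0,0,-0.03],[0,0,-0.03],[0,0,0],[0,0,0]], jaw=[0,0,0,0])

```text
time: 8.1
tool_pos: [431.2, 200.8, 115.5]
tcp_rot: [-180.0, 0.0, 38.9]
ft_force: [-0.0, -0.3, -0.6]
finger_gap: 0.0
grip_force: 0.0
```

Request:
apply_moves(angular=[[0,0,0],[0,0,0],[0,0,0]], travel=[[0,0,-0.03],[0,0,-0.03],[0,0,0]], jaw=[0,0,0])

```text
time: 8.48
tool_pos: [431.1, 200.8, 112.9]
tcp_rot: [-180.0, 0.0, 38.9]
ft_force: [-0.9, 0.6, 0.1]
finger_gap: 0.1
grip_force: 0.0
```

Request:
apply_moves(angular=[[0,0,0],[0,0,0],[0,0,0]], travel=[[0,0,-0.03],[0,0,-0.03],[0,0,0]], jaw=[0,0,0])

```text
time: 8.85
tool_pos: [431.1, 200.8, 110.5]
tcp_rot: [-180.0, 0.0, 38.9]
ft_force: [0.2, 0.3, -0.7]
finger_gap: -0.1
grip_force: 0.0
```

```bash
python3 - <<'E'
from bench import r
import cv2
s=r.snapshot("scene")["color"][150:240,190:310,::-1]
w=r.snapshot("wrist")["color"][:,:,::-1]
a=cv2.resize(s,(480,360),interpolation=cv2.INTER_CUBIC);b=cv2.resize(w[120:300,175:335],(320,360))
cv2.imwrite("pics/s4.png",cv2.hconcat([a,b]))
E
```

```text
(no output)
```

View pics/s4.png

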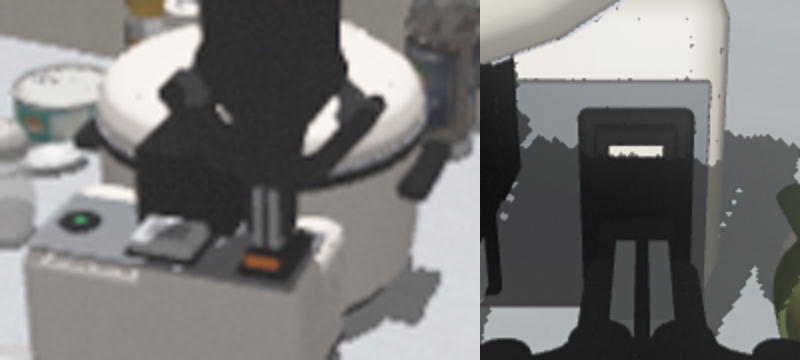

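The tips now appear just at the rocker, ending at crop (268,248) with the orange end at (262,262). I'll shift 4 mm away from the lid's nose and keep stepping down.

Request:
apply_moves(angular=[[0,0,0],[0,0,0],[0,0,0],[0,0,0]], travel=[[0.06,-0.08,0],[0,0,-0.03],[0,0,0],[0,0,0]], jaw=[0,0,0,0])

```text
time: 9.45
tool_pos: [433.6, 197.6, 109.4]
tcp_rot: [-180.0, 0.0, 38.9]
ft_force: [0.4, -0.3, -0.3]
finger_gap: -0.1
grip_force: 0.0
```

Request:
apply_moves(angular=[[0,0,0],[0,0,0],[0,0,0]], travel=[[0,0,-0.03],[0,0,0],[0,0,0]], jaw=[0,0,0])

```text
time: 9.82
tool_pos: [433.6, 197.7, 108.3]
tcp_rot: [-180.0, -0.0, 38.9]
ft_force: [-0.1, -0.6, -0.6]
finger_gap: 0.2
grip_force: 0.1
```

Request:
apply_moves(angular=[[0,0,0],[0,0,0],[0,0,0]], travel=[[0,0,-0.03],[0,0,0],[0,0,0]], jaw=[0,0,0])

```text
time: 10.2
tool_pos: [433.9, 197.8, 107.8]
tcp_rot: [180.0, -0.0, 38.9]
ft_force: [-1.5, -1.1, 4.8]
finger_gap: 0.1
grip_force: 2.4
```

Request:
apply_moves(angular=[[0,0,0],[0,0,0],[0,0,0]], travel=[[0,0,-0.03],[0,0,0],[0,0,0]], jaw=[0,0,0])

```text
time: 10.58
tool_pos: [433.8, 197.6, 106.0]
tcp_rot: [180.0, -0.0, 38.9]
ft_force: [-0.1, -0.8, 1.8]
finger_gap: 0.1
grip_force: 1.0
```

```bash
python3 - <<'E'
from bench import r
import cv2
s=r.snapshot("scene")["color"]
hsv=cv2.cvtColor(s,cv2.COLOR_RGB2HSV)[195:230,235:275]
m=(hsv[...,0]>3)&(hsv[...,0]<18)&(hsv[...,1]>150);print("orange px",m.sum())
import pickle
hsv=cv2.cvtColor(pickle.load(open("d.pkl","rb"))["scene"]["color"],cv2.COLOR_RGB2HSV)[195:230,235:275]
m=(hsv[...,0]>3)&(hsv[...,0]<18)&(hsv[...,1]>150);print("before",m.sum())
x=r.sense();print(x["ft_force"],x["wrist_torque"],x["tool_pos"])
E
```

```text
orange px 14
before 12
[ 0.75938118 -0.13976589  2.2938358 ] [-0.09670538 -0.11887907  0.00818938] [433.77578478 197.64254248 105.96624335]
```

Request:
apply_moves(angular=[[0,0,0],[0,0,0],[0,0,0]], travel=[[0,0,-0.03],[0,0,0],[0,0,0]], jaw=[0,0,0])

```text
time: 11.0
tool_pos: [433.3, 197.6, 104.4]
tcp_rot: [-180.0, 0.0, 38.9]
ft_force: [0.5, -0.0, 0.1]
finger_gap: 0.1
grip_force: 0.0
```

Request:
apply_moves(angular=[[0,0,0],[0,0,0],[0,0,0]], travel=[[0,0,-0.03],[0,0,0],[0,0,0]], jaw=[0,0,0])

```text
time: 11.38
tool_pos: [433.5, 197.6, 103.4]
tcp_rot: [-180.0, 0.0, 38.9]
ft_force: [0.0, 0.2, -0.4]
finger_gap: -0.1
grip_force: 0.0
```

```bash
python3 - <<'E'
from bench import r
import cv2
s=r.snapshot("scene")["color"]
hsv=cv2.cvtColor(s,cv2.COLOR_RGB2HSV)[195:230,235:275]
m=(hsv[...,0]>3)&(hsv[...,0]<18)&(hsv[...,1]>150);print("orange px",m.sum())
E
```

```text
orange px 0
```

The orange end is gone and the force dropped to zero, so the rocker has snapped off. Next is the valve.

Request:
apply_moves(angular=[[0,0,0],[0,0,0],[0,0,0],[0,0,0],[0,0,0],[0,0,0],[0,0,0],[0,0,0],[0,0,0],[0,0,0],[0,0,0]], travel=[[0,0,0.8],[0,0,0.8],[0,0,0.8],[0.31,0.79,0],[0.31,0.79,0],[0.31,0.79,0],[0.31,0.79,0],[0,0,0],[0,0,-0.3],[0,0,0],[0,0,0]], jaw=[0,0,0,0,0,0,0,0,0,0,0])

```text
time: 12.8
tool_pos: [483.0, 323.2, 187.3]
tcp_rot: [180.0, 0.0, 38.9]
ft_force: [0.4, -0.2, 0.4]
finger_gap: -0.4
grip_force: 0.0
```

```bash
python3 - <<'E'
from bench import r
import cv2
x=r.sense();print(x["ft_force"],x["tool_pos"])
s=r.snapshot("scene")["color"][135:225,190:310,::-1]
w=r.snapshot("wrist")["color"][:,:,::-1]
a=cv2.resize(s,(480,360),interpolation=cv2.INTER_CUBIC);b=cv2.resize(w[120:300,175:335],(320,360))
cv2.imwrite("pics/s5.png",cv2.hconcat([a,b]))
E
```

```text
[ 0.35918572 -0.23593114  0.44159491] [482.97905471 323.24899793 187.32937891]
```

View pics/s5.png

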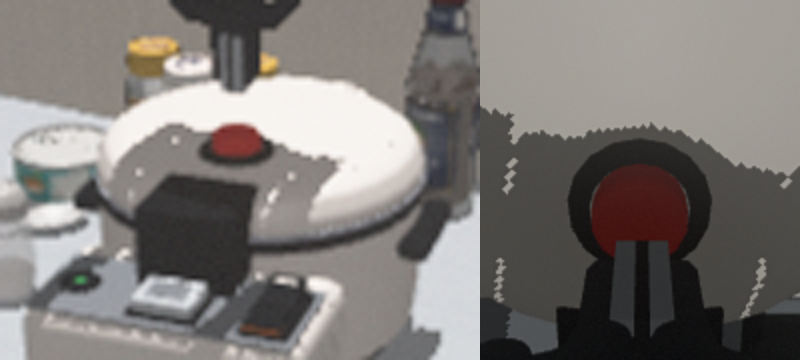

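The rocker's rear half is up. The red valve sits directly below the fingers, about 3 mm ahead: wrist crop (640,212), scene crop (238,140).

Request:
apply_moves(angular=[[0,0,0],[0,0,0],[0,0,0],[0,0,0],[0,0,0],[0,0,0],[0,0,0]], travel=[[0.05,0.04,-0.25],[0,0,-0.2],[0,0,-0.04],[0,0,-0.04],[0,0,-0.04],[0,0,0],[0,0,0]], jaw=[0,0,0,0,0,0,0])

```text
time: 13.78
tool_pos: [485.3, 325.7, 164.9]
tcp_rot: [180.0, -0.0, 38.9]
ft_force: [0.1, -0.2, -0.5]
finger_gap: -0.3
grip_force: 0.0
```

Request:
apply_moves(angular=[[0,0,0],[0,0,0],[0,0,0],[0,0,0],[0,0,0]], travel=[[0,0,-0.04],[0,0,-0.03],[0,0,-0.03],[0,0,0],[0,0,0]], jaw=[0,0,0,0,0])

```text
time: 14.4
tool_pos: [485.2, 325.7, 160.7]
tcp_rot: [-180.0, -0.0, 38.9]
ft_force: [1.0, -1.0, 0.5]
finger_gap: -0.1
grip_force: 0.0
```

Request:
apply_moves(angular=[[0,0,0],[0,0,0],[0,0,0],[0,0,0]], travel=[[0,0,-0.03],[0,0,-0.03],[0,0,0],[0,0,0]], jaw=[0,0,0,0])

```text
time: 14.9
tool_pos: [485.3, 325.7, 159.1]
tcp_rot: [180.0, -0.0, 38.9]
ft_force: [-2.5, -2.8, 6.6]
finger_gap: -0.3
grip_force: 3.0
```

Request:
apply_moves(angular=[[0,0,0],[0,0,0],[0,0,0],[0,0,0],[0,0,0]], travel=[[0,0,-0.04],[0,0,-0.04],[0,0,-0.04],[0,0,0],[0,0,0]], jaw=[0,0,0,0,0])

```text
time: 15.52
tool_pos: [485.0, 325.6, 153.2]
tcp_rot: [-180.0, 0.0, 38.9]
ft_force: [-0.9, 1.4, 0.7]
finger_gap: 0.1
grip_force: 0.0
```

Request:
apply_moves(angular=[[0,0,0],[0,0,0],[0,0,0],[0,0,0]], travel=[[0,0,-0.03],[0,0,-0.03],[0,0,0],[0,0,0]], jaw=[0,0,0,0])

```text
time: 16.02
tool_pos: [485.2, 325.6, 151.6]
tcp_rot: [180.0, -0.0, 38.9]
ft_force: [-1.9, -1.3, 4.8]
finger_gap: -0.3
grip_force: 2.4
```

The valve snapped and then bottomed out, with contact at about 160 mm and an end stop at about 152 mm. Next I raise the arm, move to the key and tilt the hand 36° so it leans away from the lid.

Request:
apply_moves(angular=[[0,0,0],[0,0,0],[0,0,0],[0.47,-0.583,0],[0.47,-0.583,0],[0.47,-0.583,0],[0.47,-0.583,0],[0.47,-0.583,0],[0.47,-0.583,0],[0,0,0],[0,0,0],[0,0,0],[0,0,0]], travel=[[0,0,0.55],[0,0,0.55],[0,0,0.55],[-0.36,-0.29,0],[-0.36,-0.29,0],[-0.36,-0.29,0],[-0.36,-0.29,0],[-0.36,-0.29,0],[-0.36,-0.29,0],[0,0,-0.95],[0,0,-0.95],[0,0,0],[0,0,0]], jaw=[0,0,0,0,0,0,0,0,0,0,0,0,0])

```text
time: 17.65
tool_pos: [413.5, 263.4, 142.7]
tcp_rot: [-179.9, -35.0, 39.0]
ft_force: [-17.9, -14.1, 14.2]
finger_gap: -0.2
grip_force: 12.4
```

```bash
python3 - <<'E'
from bench import r
import cv2
x=r.sense();print(x["ft_force"],x["tool_pos"],x["joint_pos"])
s=r.snapshot("scene")["color"][135:225,190:310,::-1]
w=r.snapshot("wrist")["color"][:,:,::-1]
a=cv2.resize(s,(480,360),interpolation=cv2.INTER_CUBIC);b=cv2.resize(w[80:320,150:362],(318,360))
cv2.imwrite("pics/s6.png",cv2.hconcat([a,b]))
E
```

```text
[-17.85011907 -14.09008528  14.20636572] [413.48219353 263.42457831 142.68747735] [ 16.93518361 -46.01705305 143.02943362  16.18744528  51.21213565
  61.34140544]
```

View pics/s6.png

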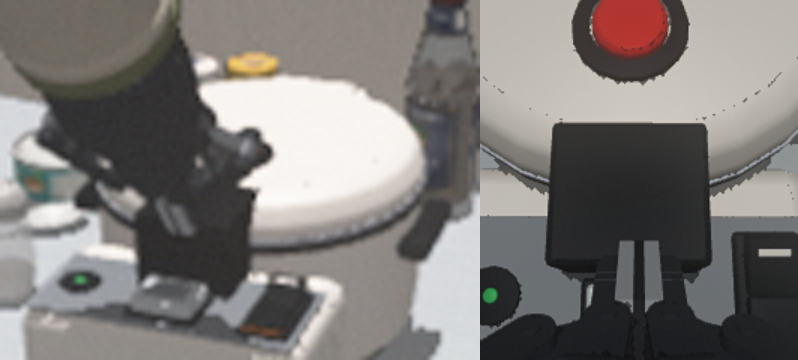

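The arm hit its reach limit at this tilt (joint 3 at its end) and the fingers lean on the nose. The valve still looks down, at wrist crop (630,25). I'll lift away and tilt less.

Request:
apply_moves(angular=[[0,0,0],[0,0,0],[-0.42,0.52,0],[-0.42,0.52,0],[-0.42,0.52,0],[0,0,0],[0,0,0]], travel=[[0,0,0.8],[0,0,0.8],[0,0,0],[0,0,0],[0,0,0],[0,0,0],[0,0,0]], jaw=[0,0,0,0,0,0,0])

```text
time: 18.62
tool_pos: [413.6, 264.0, 206.1]
tcp_rot: [-179.8, -19.1, 38.9]
ft_force: [-0.2, 0.1, -1.2]
finger_gap: -0.1
grip_force: 0.0
```

```bash
python3 - <<'E'
from bench import r
x=r.sense();print(x["ft_force"],x["tool_pos"],x["joint_pos"])
E
```

```text
[-0.22837992  0.07662684 -1.16904806] [413.60324143 263.96846402 206.08362758] [ 22.34080442 -29.77945566 121.99337866   5.91893546  69.58047172
  72.20894801]
```

Request:
apply_moves(angular=[[0,0,0],[0,0,0],[0,0,0],[0,0,0],[0,0,0],[0,0,0]], travel=[[-0.51,-0.31,0],[0,0,0],[0,0,-0.7],[0,0,-0.7],[0,0,-0.7],[0,0,0]], jaw=[0,0,0,0,0,0])

```text
time: 19.38
tool_pos: [392.0, 250.8, 120.2]
tcp_rot: [-179.8, -18.9, 38.9]
ft_force: [-0.1, -0.1, -0.1]
finger_gap: 0.2
grip_force: 0.0
```

```bash
python3 - <<'E'
from bench import r
import cv2
x=r.sense();print(x["ft_force"],x["tool_pos"],x["joint_pos"])
s=r.snapshot("scene")["color"][150:240,190:310,::-1]
w=r.snapshot("wrist")["color"][:,:,::-1]
a=cv2.resize(s,(480,360),interpolation=cv2.INTER_CUBIC);b=cv2.resize(w[80:320,150:362],(318,360))
cv2.imwrite("pics/s7.png",cv2.hconcat([a,b]))
E
```

```text
[-0.05718864 -0.13617892 -0.12165836] [392.00665224 250.83133796 120.18748026] [ 21.71682403 -30.72597031 131.64296978   6.51576635  61.21463495
  70.57004019]
```

View pics/s7.png

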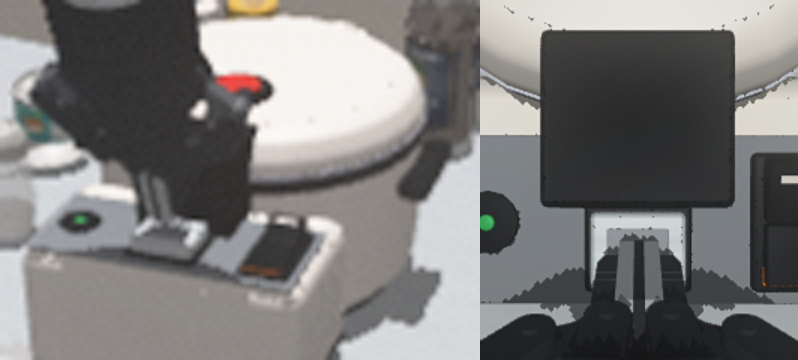

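The fingers are centred over the key, at wrist crop (638,240) within the key's 590–690, and the valve is flat. Now I press.

Request:
apply_moves(angular=[[0,0,0],[0,0,0],[0,0,0],[0,0,0],[0,0,0],[0,0,0]], travel=[[0,0,-0.06],[0,0,-0.06],[0,0,-0.06],[0,0,-0.05],[0,0,0],[0,0,0]], jaw=[0,0,0,0,0,0])

```text
time: 20.23
tool_pos: [393.6, 251.6, 113.6]
tcp_rot: [-179.8, -19.1, 38.9]
ft_force: [0.3, -0.1, 0.1]
finger_gap: 0.1
grip_force: 0.0
```

Request:
apply_moves(angular=[[0,0,0],[0,0,0],[0,0,0],[0,0,0],[0,0,0]], travel=[[0,0,-0.04],[0,0,-0.04],[0,0,-0.04],[0,0,0],[0,0,0]], jaw=[0,0,0,0,0])

```text
time: 20.85
tool_pos: [393.6, 251.6, 108.8]
tcp_rot: [-179.8, -19.1, 38.9]
ft_force: [-0.9, 0.1, -0.2]
finger_gap: -0.1
grip_force: 0.1
```

Request:
apply_moves(angular=[[0,0,0],[0,0,0],[0,0,0],[0,0,0],[0,0,0]], travel=[[0,0,-0.04],[0,0,-0.04],[0,0,-0.04],[0,0,0],[0,0,0]], jaw=[0,0,0,0,0])

```text
time: 21.48
tool_pos: [393.6, 251.6, 103.9]
tcp_rot: [-179.8, -19.1, 38.9]
ft_force: [-0.1, -0.5, 1.5]
finger_gap: -0.2
grip_force: 0.5
```

Request:
apply_moves(angular=[[0,0,0],[0,0,0],[0,0,0],[0,0,0]], travel=[[0,0,-0.04],[0,0,-0.03],[0,0,0],[0,0,0]], jaw=[0,0,0,0])

```text
time: 21.98
tool_pos: [393.6, 251.5, 101.2]
tcp_rot: [-179.8, -19.1, 38.9]
ft_force: [-3.3, -2.5, 4.9]
finger_gap: 0.0
grip_force: 2.7
```

Request:
apply_moves(angular=[[0,0,0],[0,0,0],[0,0,0],[0,0,0]], travel=[[0,0,-0.04],[0,0,-0.03],[0,0,0],[0,0,0]], jaw=[0,0,0,0])

```text
time: 22.48
tool_pos: [393.9, 251.6, 100.0]
tcp_rot: [-179.9, -19.1, 38.9]
ft_force: [-15.6, -10.9, 23.0]
finger_gap: -0.0
grip_force: 13.0
```

```bash
cat > red.py <<'E'
from bench import r
import cv2,numpy as np
for n in("top","scene"):
    hsv=cv2.cvtColor(r.snapshot(n)["color"],cv2.COLOR_RGB2HSV)[100:220,180:290]
    m=((hsv[...,0]<6)|(hsv[...,0]>172))&(hsv[...,1]>150)&(hsv[...,2]>60)
    y,x=np.nonzero(m);print(n,m.sum(),(x.mean()+180,y.mean()+100) if m.any() else None)
E
python3 red.py
```

```text
top 181 (np.float64(211.14917127071823), np.float64(145.9668508287293))
scene 0 None
```

The red valve moved in the top view, so the lid is rising. I'll retreat up and towards the front.

Request:
apply_moves(angular=[[0,0,0],[0,0,0],[0,0,0],[-0.3,0.37,0],[-0.3,0.37,0],[-0.3,0.37,0],[-0.3,0.37,0]], travel=[[-0.15,-0.12,0.3],[-0.3,-0.25,0.6],[-0.3,-0.25,0.7],[0,-0.8,0.6],[0,-0.9,0.4],[0,-0.9,0],[0,-0.9,0]], jaw=[0,0,0,0,0,0,0])

```text
time: 23.45
tool_pos: [364.0, 85.8, 202.8]
tcp_rot: [-179.9, -3.8, 38.9]
ft_force: [0.1, -0.6, 0.3]
finger_gap: 0.1
grip_force: 0.0
```

Request:
apply_moves(angular=[[0,0,0],[0,0,0],[0,0,0],[0,0,0],[0,0,0],[0,0,0],[0,0,0],[0,0,0],[0,0,0],[0,0,0],[0,0,0],[0,0,0],[0,0,0],[0,0,0],[0,0,0],[0,0,0]], travel=[[0.2,-0.9,0],[0.2,-0.9,0],[0.2,-0.9,0],[0,0,0],[0,0,0],[0,0,0],[0,0,0],[0,0,0],[0,0,0],[0,0,0],[0,0,0],[0,0,0],[0,0,0],[0,0,0],[0,0,0],[0,0,0]], jaw=[0,0,0,0,0,0,0,0,0,0,0,0,0,0,0,0])

```text
time: 25.45
tool_pos: [387.6, -21.2, 202.4]
tcp_rot: [-179.9, -3.8, 38.9]
ft_force: [-0.5, -0.7, 0.8]
finger_gap: -0.0
grip_force: 0.0
```

```bash
python3 red.py; python3 - <<'E'
from bench import r
import cv2
a=r.snapshot("scene")["color"][100:300,110:360,::-1];b=r.snapshot("top")["color"][70:300,130:400,::-1]
cv2.imwrite("pics/f.png",cv2.hconcat([cv2.resize(a,(400,320)),cv2.resize(b,(376,320))]))
E
```

```text
top 0 None
scene 0 None
```

View pics/f.png

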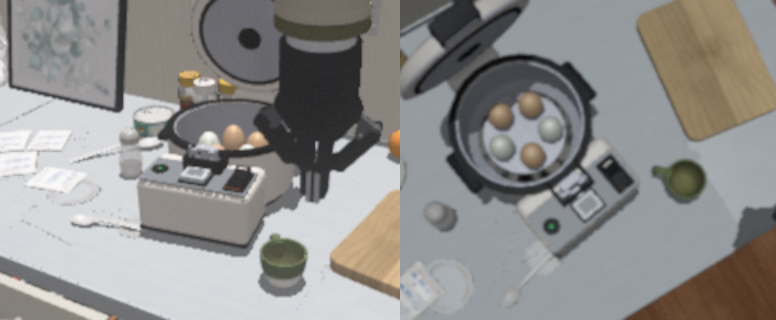

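The lid stands fully open with the eggs visible. The cup, shaker and spoon look where they were, and the arm is clear.

```bash
python3 -c "
from bench import r
print(r.hand_in())"
```

```text
the job is handed in; nothing more can be done
None
```

The job is handed in, with no verdict shown: rocker off, steam valve down, lid sprung open by its key, in that order, though the fingers briefly leaned on the lid's nose (about 27 N) before the key press.

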